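# Hang the coupling cover: tighten the hinge leaf, then hold the knuckles in line

### The arm

A 7-joint arm with a two-finger parallel gripper is mounted at the origin on a cart in front of the work surface, level with it; the furniture and walls round the work are solid. World frame = base frame: x ahead of the robot, y to its left, z up, the work surface at z = 0. Lengths are in m, angles in rad, forces in N, time in s.
With the tool pointing down it reaches from about 0.425 to 0.8 m from the base axis. Payload 8.3 kg.
Tool frame: the origin (TCP) lies on the centre line of the jaws, within the pads' length; the fingertips stand 22 mm ahead of it and the grasp point (between the pads) lies 3 mm ahead of it; z points along the fingers, y is the line along which they close (so a half turn about z gives the same grasp; the last joint's range is limited). The gripper opens to 85 mm and grips with 20 to 120 N. Pads are 22 mm wide; open, the fingers measure 114 mm over their backs; the gripper's body (76 mm by 85 mm) begins 54 mm behind the grasp point. The pads swing forward as they close: fully open they stand 13 mm farther back than shut.
Start: joints at [-1.23, 0.383, 0.016, 1.37, -0.006, 1.388, -0.046], TCP at [0.246, 0.575, 0.253] pointing down, gripper open.
Joint ranges: [-2.95, 2.95], [-0.25, 2.06], [-1.52, 1.56], [0.18, 2.33], [-1.44, 4.58], [0.02, 2.06], [-3.01, 3.01]. Speed limits (rad/s): [2.39, 2.39, 3.01, 3.01, 3.14, 3.14, 3.14].

### API

Orientations are given as a unit quaternion [x, y, z, w].
In Python, from bench import observe, get_image, job_done gives the robot as it stands. The module is installed in compiled form; this text tells all that it offers.
- The arm moves only by the shell command python3 -m jog 'ROWS' [OPENING] [FORCE]. ROWS is JSON, a list of rows, each an object with "translation": the shift along the tool's x, y, z in mm, a list of three; "twist": the turn about the tool's z in degrees. A call has 1 to 20 rows; each row is the pose to reach, as a shift and turn from the pose commanded when the call began, along the tool's axes at that moment; what a row does not reach only later rows make up. A row lasts 1/10 s, in which the tool goes at most 50 mm and 8.59 degrees, less where a joint would pass 70% of its speed; a pose out of reach is approached as far as the arm can. A call with a gripper value outside its range is refused whole. OPENING is the opening, from -1 (shut) to 1 (fully open), so that 0 is half open, set as the call begins (- or left out, the last holds). The fingers move at their own pace and stop on an object; FORCE is the grip in N (left out, the last holds). Time passes only in rows, so rows that repeat a pose let the fingers close. It gives the time, the measured TCP pose, the force, the opening and the grip force at its end, in the units of the state.
- observe(): the state, without advancing time (a new reading comes with each control period).
- get_image(name): name is "side" or "top"; returns a dict with "frame" (480x640x3 uint8, red, green, blue), "range_z" (480x640 float32, m along the optical axis (not along the pixel's ray), 0 where there is no reading), "fov_y" (degrees; the focal length in pixels is half the picture's height over the tangent of half this angle, whatever the lens; pixels are square), "cx", "cy" (the principal point, pixels), "k1" (the pictures are not rectified: a ray, as slopes to the right and down, at radius r is drawn at 1 + k1 r^2 times it, then the intrinsics apply), "eye" and "rotation" of the camera in the world. Camera axes: x right, y down, z forward; pixel columns grow to the right and rows downward; lengths in m; the calibration is good to about 2 mm. A picture is of the moment at which its call begins.
- job_done(): hands the job in; it is judged then, once.
The state is a dict: "time": time; "joints": joint angles; "joint_velocities": joint speeds; "joint_efforts": joint torques, N m; "tool_pos": TCP position; "orientation": TCP orientation; "wrist_force": force on the tool from outside, world axes, zero at the start; "wrist_torque": the same for the moment, N m; "finger_gap": finger opening in m; "gripper_force": force on a finger pad.
Only numpy, scipy, OpenCV 4.12 (cv2) and the standard library are available. Lean on these libraries where they do the work, as an engineer would, in place of code of your own. Each camera call takes 0.05 s, during which the arm holds its last target. There are 200 camera calls.

### The job

Fasten the steel hinge leaf down on the coupling stand by turning its two red wing fasteners clockwise to their end stops. Then lift the yellow coupling cover by its handle and bring it down level over the coupling so that its hinge knuckle sits between the two knuckles of the leaf with all three holes in one line, ready for the hinge pin. Finish while still holding the cover there, still and carried by the gripper alone, touching nothing on the stand; do not force the knuckles together, and leave the hinge pin, the grease jar and the oil bottle where they are.

Things in the scene. Friction and masses are not known exactly. Their poses are not given: they have to be found in the camera images.
- stand: Coupling stand, fixed to the bench: grey plate 216 (x) x 250 (y) x 12 mm; origin under its centre, x away from the robot, y along shaft and hinge, z up. Dark hinge rail in front; shaft at x 42, z 60 mm, y -135 to 135, with a coupling, diameter 50, y -40 to 40 mm; blue pedestals and bearings at y +-85 to +-119, top z 94 mm; two rubber buffers at x 90, y +-45, top z 19 mm.
- hinge_leaf: Steel hinge leaf on the stand's rail, 78 x 184 x 6 mm, carrying two knuckles and two red wing fasteners; x, y, z as the stand's. Origin: under it on the left fastener's axis. Tight, its top is 32 mm above the bench; loose, each end rides on a spring washer up to 2 mm higher and comes down as its fastener is turned. It does not slide.
- leaf_bore (a point): Centre of the fixed hinge axis, midway between the leaf's knuckles: x -28, y 0, z 48 mm in the stand's frame when tight. y = hinge axis, z up. The two knuckles: outer diameter 22, bore 12, each 18 mm long, 39 mm apart (y -19.5 to 19.5), the space between open from above. The leaf's top lies 16 mm below this point.
- left_wing (a joint): Turn of the left (+y) wing fastener, rad, growing clockwise seen from above: 0 = loose, wing across the hinge axis; 1.57 = tight at its end stop, wing parallel to the hinge axis. Starts at 0.1 to 0.45. Friction about 0.1 N m; it stays where it is left; sinks 2 mm over its whole turn.
- right_wing (a joint): Turn of the right (-y) wing fastener, rad; the same as left_wing.
- left_wing_top (a point): Centre of the top of the left red wing, on its upright turning axis. The wing is 42 mm long (this point's x axis), 10 mm thick (its y axis; pinch it there), 30 mm high below this point, on a steel foot, diameter 20 to 32 mm. It stands 65 mm from the stand's middle along the hinge, 46 mm in front of the hinge axis, top 73 mm above the bench when tight.
- right_wing_top (a point): Centre of the top of the right red wing; the same as the left.
- cover: Loose yellow cover of folded sheet, about 0.35 kg, open below and at both ends, standing upright: 100 (x) x 120 (y) x 85 mm high without the handle. Origin: centre of its footprint, level with its lower edges; y along handle and hinge knuckle; the knuckle is on the -x side. Fitted, its axes point as the stand's, lower edges 26 mm above the bench, 7 mm above the buffers.
- cover_knuckle (a point): Centre of the bore of the cover's steel knuckle: x -70, y 0, z 22 mm in the cover's frame; bore along y, axes as the cover's. Outer diameter 22, bore 12, 34 mm long (2.5 mm free at either end between the leaf's knuckles). Holes in line: this point lies on leaf_bore.
- cover_handle (a point): Middle of the black handle bar on top of the cover: x 0, y 0, z 117 mm in the cover's frame. Bar 96 mm long (y), 14 mm thick (x; pinch it there), 16 mm high, top 8 mm above this point; below the bar 24 mm are free down to the sheet, between feet that begin at y +-34 mm.
- hinge_pin: Bystander: L-shaped steel hinge pin, 9 mm thick, about 120 mm long, lying on the bench behind the stand. Origin under the middle of its shank.
- jar: Bystander: white grease jar with blue cap, 64 mm wide, 72 mm high, to the left of the stand. Origin: centre of its underside.
- oil_bottle: Bystander: red squeeze oil bottle with a thin spout, 60 mm wide, 160 mm high, to the right of the stand. Origin: centre of its underside.

How it is judged:
On the way, in this order (a step that is already met when the one before it is completed fails the run):
1. both wing fasteners are turned to their end stops while the cover still stands on the bench (value of joint each of left_wing, right_wing above 1.45 rad and height (world z) of cover below 0.02 m), for 0.2 s.
2. the cover is lifted clear of the bench in the gripper (height (world z) of cover above 0.05 m and contact force between cover and the fingers above 1 N), for 0.2 s.
At the end, for the whole second after the job is handed in: Fasteners above 1.45 rad; bore centres within 2.5 mm across the hinge axis, 3 mm along it; bores parallel to 0.05 rad, cover level to 0.1 rad; cover still, gripped, over 20 mm above the bench, under 0.5 N on the stand; pin, jar, bottle within 20 mm of their starts (value of joint each of left_wing, right_wing above 1.45 rad and x of cover_knuckle in the frame of leaf_bore between -0.0025 and 0.0025 m and z of cover_knuckle in the frame of leaf_bore between -0.0025 and 0.0025 m and y of cover_knuckle in the frame of leaf_bore between -0.003 and 0.003 m and angle between the y axis of cover_knuckle and the y axis of leaf_bore, either way round below 0.05 rad and angle between cover's own z axis and vertical below 0.1 rad and height (world z) of cover above 0.02 m and contact force between cover and the fingers above 1 N and contact force between cover and stand below 0.5 N and linear speed of cover below 0.02 m/s and distance of each of hinge_pin, jar, oil_bottle from where it was at the start of the episode below 0.02 m); the arm keeps its last pose, push and grip.
It fails at once if the hinge pin, the grease jar or the oil bottle is disturbed (moved more than 20 mm) (distance of any of hinge_pin, jar, oil_bottle from where it was at the start of the episode above 0.02 m).
It fails at once if the cover is forced against the stand (more than 40 N) (contact force between cover and stand above 40 N).
It fails at once if the cover is tipped over (angle between cover's own z axis and vertical above 0.7 rad).
It also fails if it takes over 72 s, if anything falls off the work surface, if the arm or the gripper's body presses on something with over 40 N, if the wrist force passes 120 N, or if a joint passes its speed limit or range.

## Working session

There is one attempt and no reset: what is moved stays moved. The work goes in short steps, Python scripts to look and compute and a shell command to move; the robot and the scene stay as the last step left them, time stands still between calls to the robot, and variables do not carry over. Pictures are saved under pics/ and viewed, at most 10 in all, crops included, and the job is handed in when it is done.

```bash
mkdir -p pics
cat > h.py <<'E'
import numpy as np, cv2
from bench import observe, get_image, job_done
from scipy.spatial.transform import Rotation as R
def cam(n,save=None):
    d=get_image(n)
    if save: cv2.imwrite('pics/'+save,d['frame'][:,:,::-1])
    h,w=d['range_z'].shape; f=h/2/np.tan(np.radians(d['fov_y'])/2)
    u,v=np.meshgrid(np.arange(w),np.arange(h))
    K=np.array([[f,0,d['cx']],[0,f,d['cy']],[0,0,1.]])
    p=cv2.undistortPoints(np.stack([u,v],-1).reshape(-1,1,2).astype(np.float64),K,np.array([d['k1'],0,0,0,0,0,0,0])) if 0 else None
    xd=(u-d['cx'])/f; yd=(v-d['cy'])/f; x,y=xd.copy(),yd.copy()
    for _ in range(30):
        s=1+d['k1']*(x*x+y*y); x,y=xd/s,yd/s
    rot=np.array(d['rotation'])
    if rot.shape!=(3,3): rot=R.from_quat(rot).as_matrix()
    z=d['range_z'][...,None]
    P=np.array(d['eye'])+(np.stack([x,y,np.ones_like(x)],-1)*z)@rot.T
    P[d['range_z']==0]=np.nan
    return d,P
E
python3 - <<'E'
from h import *
for n in('side','top'):
    d,P=cam(n,n+'0.png'); np.save(n+'0.npy',P)
    print(n,d['eye'],d['rotation'],d['fov_y'],d['k1'])
print(observe())
E
```

```text
side [-0.14892198 -1.10813579  0.65810028] [ 0.79529187 -0.25315247  0.15951593 -0.52723745] 50.14588588211925 -0.1485773973954619
top [ 0.37825462 -0.04000796  1.20795173] [ 0.70884362 -0.70002171  0.05951891 -0.06299065] 53.79295945513016 -0.0738087694531977
{'time': 0.1, 'joints': array([-1.22993285,  0.38412879,  0.01638508,  1.37103289, -0.00628433,
        1.38820504, -0.04649385]), 'joint_velocities': array([-0.00257727, -0.00020146,  0.00054826, -0.00342951, -0.00116572,
       -0.00147427,  0.00019257]), 'joint_efforts': array([ 2.67670184e-03, -6.29133725e+01,  8.47231485e-01, -3.72759926e+01,
        1.65805011e-02,  1.04287770e-02, -2.80357689e-06]), 'tool_pos': array([0.24536476, 0.57437695, 0.252402  ]), 'orientation': array([ 2.00482173e-01,  9.79696971e-01, -8.48652594e-04, -1.52039576e-04]), 'wrist_force': array([-0.04050071,  0.47272482,  0.20655275]), 'wrist_torque': array([0.00393536, 0.04257916, 0.01761944]), 'gripper_force': 0.0, 'finger_gap': 0.08545684033907561}
```

View pics/top0.png

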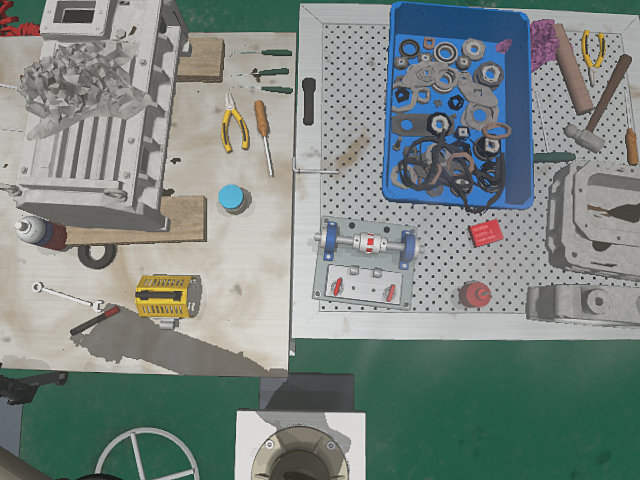

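View pics/side0.png

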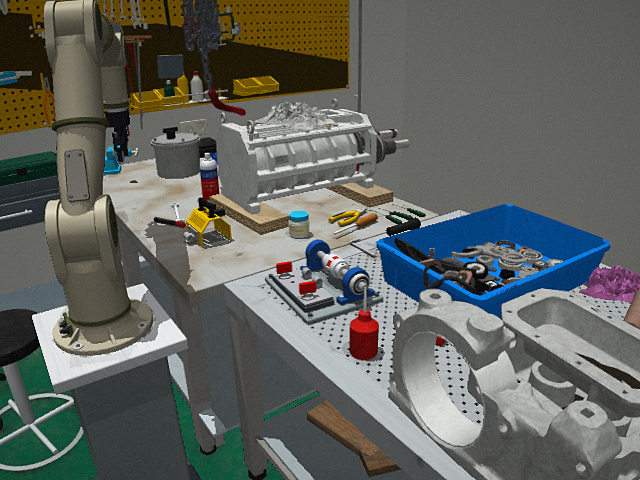

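The top view shows the stand at about (365,262) with red wings at (337,286) and (389,292). The cover is at (167,295), the jar at (234,199) and the oil bottle at (475,294). The side view shows the same layout with the arm at the left.

Run:
```python
from h import *
I=cv2.imread('pics/top0.png')
a=cv2.resize(I[210:310,305:435],None,fx=4,fy=4,interpolation=cv2.INTER_CUBIC)
b=cv2.resize(I[265:335,125:210],None,fx=4,fy=4,interpolation=cv2.INTER_CUBIC)
c=np.zeros((400+280,520,3),np.uint8)
c=np.zeros((400,780,3),np.uint8);c[:,:440]=a[:,40:480];c[:280,440:780]=b
cv2.imwrite('pics/crop0.png',c)
P=np.load('top0.npy'); 
for u,v in [(337,286),(389,292),(167,295),(150,296),(182,294),(167,323),(370,243),(350,241),(384,243),(352,271),(378,274),(330,240),(407,250),(234,197),(475,290),(365,295),(315,296),(400,304),(270,295)]:
    print((u,v),P[v,u].round(4))
```

```text
(337, 286) [ 0.4535 -0.0868  0.0678]
(389, 292) [ 0.4408 -0.2125  0.0626]
(167, 295) [0.4235 0.3059 0.1226]
(150, 296) [0.4204 0.3457 0.1224]
(182, 294) [0.428  0.2815 0.0862]
(167, 323) [0.3583 0.332  0.0278]
(370, 243) [ 0.5562 -0.1648  0.0858]
(350, 241) [ 0.5636 -0.118   0.0672]
(384, 243) [ 0.5573 -0.199   0.0818]
(352, 271) [ 0.4912 -0.1236  0.0566]
(378, 274) [ 0.4845 -0.1869  0.0577]
(330, 240) [ 0.5612 -0.0684  0.093 ]
(407, 250) [ 0.5393 -0.2523  0.0925]
(234, 197) [0.6696 0.1697 0.0726]
(475, 290) [ 0.4461 -0.4157  0.0829]
(365, 295) [ 0.4346 -0.1578  0.0301]
(315, 296) [ 0.4314 -0.0339  0.0127]
(400, 304) [ 0.4139 -0.248   0.0093]
(270, 295) [ 0.4331  0.0807 -0.0021]
```

View pics/crop0.png

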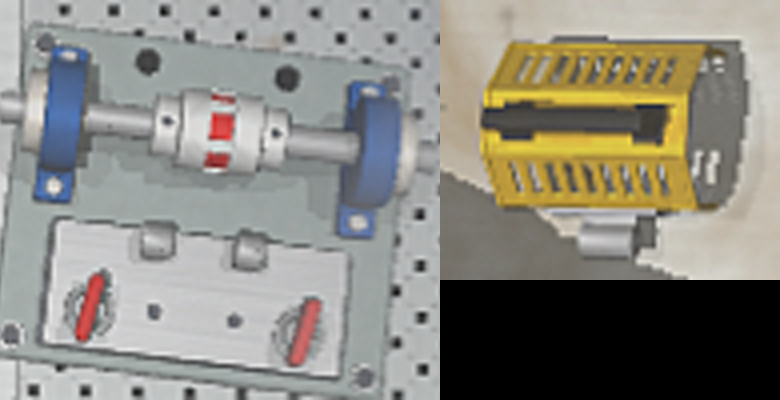

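The crop shows the stand yawed slightly clockwise. The leaf knuckles are at crop (157,240) and (249,250), the wings at (90,305) and (305,332), and the cover's knuckle at (608,238), facing the robot.

```bash
cat > m.py <<'E'
from h import *
def rect(Q):
    (c,s,a)=cv2.minAreaRect((Q[:,:2]*1000).astype(np.float32)); return np.round(c,1),np.round(s,1),round(a,2)
def box(P,x0,x1,y0,y1,z0,z1):
    return (P[...,0]>x0)&(P[...,0]<x1)&(P[...,1]>y0)&(P[...,1]<y1)&(P[...,2]>z0)&(P[...,2]<z1)
E
python3 - <<'E'
from m import *
for n in('top','side'):
    P=np.load(n+'0.npy'); I=cv2.imread(f'pics/{n}0.png').astype(int); B,G,Rr=I[...,0],I[...,1],I[...,2]
    print(n,'bench z',np.nanmedian(P[box(P,.4,.6,-.4,-.3,-.02,.02)][:,2]),'table L',np.nanmedian(P[box(P,.4,.5,.1,.25,-.02,.02)][:,2]))
    print('plate',rect(P[box(P,.35,.68,-.32,0.0,.007,.016)]))
    q=P[box(P,.38,.52,-.27,-.03,.027,.040)&(abs(Rr-B)<40)]; print('leaf',rect(q),len(q))
    for nm,y0,y1 in(('L',-.13,-.03),('R',-.27,-.16)):
        red=(Rr>120)&(B<90)&(G<90)
        q=P[box(P,.38,.49,y0,y1,.03,.09)&red]; qt=q[q[:,2]>np.percentile(q[:,2],50)] if len(q) else q
        if len(q): 
            print(nm,len(q),q.mean(0).round(4),q.min(0).round(4),q.max(0).round(4),rect(qt))
    m=box(P,.35,.5,.2,.42,.09,.16); dark=(Rr<70)&(G<70)
    q=P[m&dark&(P[...,2]>.11)]; print('handle',rect(q),np.percentile(q[:,2],[5,50,95]))
    q=P[box(P,.33,.5,.2,.42,.07,.10)&(Rr>150)&(B<90)]; print('yellow top',rect(q),np.percentile(q[:,2],[5,50,95]))
    q=P[box(P,.33,.5,.2,.42,.01,.10)]; print('cover all',rect(q))
E
```

```text
top bench z -0.002037113667207935 table L -0.0019733873182898876
plate (array([ 539.1, -162.4]), array([248.5, 299.8]), 83.8)
leaf (array([ 475.6, -162. ]), array([200.7, 108.5]), 83.74) 1979
L 61 [ 0.4525 -0.0864  0.0695] [ 0.4342 -0.0939  0.0655] [ 0.4704 -0.0795  0.0733] (array([452. , -87.1]), array([ 7.2, 37. ]), 73.72)
R 1 [ 0.4217 -0.2079  0.06  ] [ 0.4217 -0.2079  0.06  ] [ 0.4217 -0.2079  0.06  ] (array([0., 0.]), array([0., 0.]), 0.0)
handle (array([423.1, 332.4]), array([14. , 94.1]), 1.22) [0.11228184 0.12269677 0.12571312]
yellow top (array([424.6, 333.3]), array([125.1,  67.7]), 89.93) [0.07235958 0.0824157  0.0873748 ]
cover all (array([409.7, 332.3]), array([127.4, 127.8]), 0.96)
side bench z -0.0023789471098706327 table L -0.002168389190237985
plate (array([ 551.4, -172.6]), array([263. , 283.4]), 83.21)
leaf (array([ 474.9, -159.7]), array([194.9, 106.4]), 83.54) 878
L 33 [ 0.4523 -0.0877  0.0691] [ 0.4333 -0.0993  0.0639] [ 0.4728 -0.0753  0.0729] (array([453.8, -91.5]), array([13.8, 32.1]), 80.45)
R 46 [ 0.4393 -0.2151  0.0701] [ 0.4203 -0.2253  0.0316] [ 0.4595 -0.1686  0.076 ] (array([ 438.6, -216.7]), array([10.3, 35.1]), 66.85)
handle (array([422.7, 333.4]), array([99.8, 14.9]), 89.98) [0.1120749  0.12155732 0.12645468]
yellow top (array([418.5, 333. ]), array([ 56. , 131.6]), 0.47) [0.07101931 0.08161218 0.08667833]
cover all (array([411.1, 334. ]), array([132.9, 137.3]), 87.07)
```

```bash
cat > go.py <<'E'
import sys; from h import *
# args: x y z yaw_of_tool_y(deg) -> translation (mm) & twist from current pose ; several targets
o=observe(); T=R.from_quat(o['orientation']).as_matrix(); p=o['tool_pos']
yw=np.degrees(np.arctan2(T[1,1],T[0,1])); print('now',p.round(4),'yaw',yw.round(2),'t',o['time'],'gap',o['finger_gap'],'F',o['wrist_force'].round(1),'j7',o['joints'][6].round(2), 'tilt',T[:,2].round(4))
for a in sys.argv[1:]:
    x,y,z,w=map(float,a.split(',')); d=T.T@(np.array([x,y,z])-p)*1000
    print(a,'->',d.round(1),'twist',round((yw-w+180)%360-180,2))
E
python3 go.py .46,.25,.2,73.7 .4525,-.0868,.14,73.7
```

```text
now [0.2454 0.5744 0.2524] yaw 66.87 t 0.1 gap 0.08545684033907561 F [-0.   0.5  0.2] j7 -0.05 tilt [-6.0e-04 -1.6e-03 -1.0e+00]
.46,.25,.2,73.7 -> [-324.8 -213.9   52.8] twist -6.83
.4525,-.0868,.14,73.7 -> [-450.2 -526.5  113.3] twist -6.83
```

```bash
A='' ; python3 -m jog '[{"translation":[-325,-214,53],"twist":-7},{"translation":[-325,-214,53],"twist":-7},{"translation":[-325,-214,53],"twist":-7},{"translation":[-325,-214,53],"twist":-7},{"translation":[-325,-214,53],"twist":-7},{"translation":[-325,-214,53],"twist":-7},{"translation":[-325,-214,53],"twist":-7},{"translation":[-325,-214,53],"twist":-7},{"translation":[-450,-526.5,113],"twist":-7},{"translation":[-450,-526.5,113],"twist":-7},{"translation":[-450,-526.5,113],"twist":-7},{"translation":[-450,-526.5,113],"twist":-7},{"translation":[-450,-526.5,113],"twist":-7},{"translation":[-450,-526.5,113],"twist":-7},{"translation":[-450,-526.5,113],"twist":-7},{"translation":[-450,-526.5,113],"twist":-7},{"translation":[-450,-526.5,113],"twist":-7},{"translation":[-450,-526.5,113],"twist":-7}]' 0
python3 go.py .4525,-.0868,.1,73.7 .4525,-.0868,.071,73.7
```

```text
time: 1.9
tool_pos: [0.4526, -0.0849, 0.1403]
orientation: [0.14, 0.99, 0.0, -0.0]
wrist_force: [0.0, 0.7, -0.2]
finger_gap: 0.0431
gripper_force: 0.0
now [ 0.4526 -0.0849  0.1403] yaw 73.96 t 1.9 gap 0.043137463170185804 F [ 0.   0.7 -0.2] j7 1.47 tilt [-3.e-04  4.e-04 -1.e+00]
.4525,-.0868,.1,73.7 -> [-0.4 -1.9 40.3] twist 0.26
.4525,-.0868,.071,73.7 -> [-0.4 -1.9 69.3] twist 0.26
```

```bash
python3 -m jog '[{"translation":[0,-1,35],"twist":0},{"translation":[0,-1,69],"twist":0},{"translation":[0,-1,69],"twist":0},{"translation":[0,-1,69],"twist":0}]' && python3 -m jog '[{"translation":[0,0,0],"twist":0},{"translation":[0,0,0],"twist":0},{"translation":[0,0,0],"twist":0},{"translation":[0,0,0],"twist":0},{"translation":[0,0,0],"twist":0},{"translation":[0,0,0],"twist":0}]' -1 30; python3 go.py
```

```text
time: 2.3
tool_pos: [0.4522, -0.0861, 0.0716]
orientation: [0.139, 0.99, -0.0, -0.001]
wrist_force: [-0.0, -0.5, 1.4]
finger_gap: 0.0427
gripper_force: 0.0
time: 2.9
tool_pos: [0.4542, -0.085, 0.0732]
orientation: [0.139, 0.99, 0.001, 0.002]
wrist_force: [0.3, 8.5, 6.8]
finger_gap: 0.0093
gripper_force: 36.2
now [ 0.4542 -0.085   0.0732] yaw 74.01 t 2.9 gap 0.009266499824485549 F [0.3 8.5 6.8] j7 1.54 tilt [ 0.0039  0.0023 -1.    ]
```

Run:
```python
from h import *
d,P=cam('side'); I=d['frame'][:,:,::-1]
a=cv2.resize(I[190:330,230:400],None,fx=4,fy=4,interpolation=cv2.INTER_CUBIC)
cv2.imwrite('pics/s1.png',a)
```

```text
(no output)
```

View pics/s1.png

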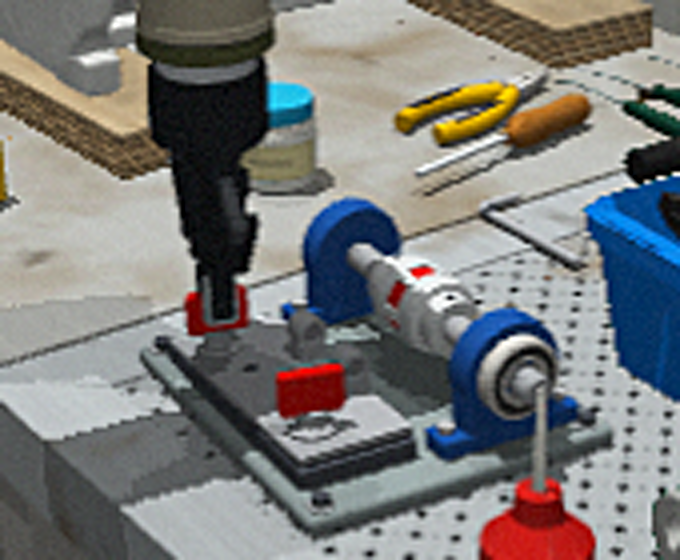

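The view shows the gripper holding the left wing centrally at crop (215,315), clear of everything else. Turning it now.

```bash
python3 -m jog '[{"translation":[0,0,0],"twist":8.5},{"translation":[0,0,0],"twist":17},{"translation":[0,0,0],"twist":25.5},{"translation":[0,0,0],"twist":34},{"translation":[0,0,0],"twist":42.5},{"translation":[0,0,0],"twist":51},{"translation":[0,0,0],"twist":59.5},{"translation":[0,0,0],"twist":68},{"translation":[0,0,0],"twist":76},{"translation":[0,0,0],"twist":80},{"translation":[0,0,0],"twist":83},{"translation":[0,0,0],"twist":83},{"translation":[0,0,0],"twist":83}]'; python3 go.py; python3 -c "
from h import *; print(observe()['wrist_torque'])"
```

```text
time: 4.25
tool_pos: [0.4549, -0.085, 0.0732]
orientation: [0.76, 0.65, 0.003, 0.001]
wrist_force: [4.1, 7.0, 3.0]
finger_gap: 0.0093
gripper_force: 39.8
now [ 0.4549 -0.085   0.0732] yaw -8.91 t 4.25 gap 0.009274149307280337 F [4.1 7.  3. ] j7 0.17 tilt [ 0.0051  0.002  -1.    ]
[ 1.20849086 -0.77352653  0.67862133]
```

```bash
python3 -m jog '[{"translation":[0,0,0],"twist":82},{"translation":[0,0,0],"twist":0},{"translation":[0,0,0],"twist":0}]' -0.3 >/dev/null 2>&1 </dev/null & wait; echo; python3 go.py .4405,-.2147,.14,67
```

```text
now [ 0.4529 -0.087   0.0722] yaw -8.92 t 4.55 gap 0.02983903708675236 F [-0.2  0.4 -0.2] j7 0.17 tilt [ 1.7e-03  6.0e-04 -1.0e+00]
.4405,-.2147,.14,67 -> [-128.     7.7  -67.9] twist -75.92
```

I mistyped a twist in that release row, so I'll check the left wing after lifting away.

```bash
python3 -m jog '[{"translation":[0,0,-45],"twist":0},{"translation":[-30,2,-68],"twist":-8},{"translation":[-70,4,-68],"twist":-16},{"translation":[-128,8,-68],"twist":-24},{"translation":[-128,8,-68],"twist":-32},{"translation":[-128,8,-68],"twist":-40},{"translation":[-128,8,-68],"twist":-48},{"translation":[-128,8,-68],"twist":-56},{"translation":[-128,8,-68],"twist":-64},{"translation":[-128,8,-68],"twist":-72},{"translation":[-128,8,-68],"twist":-76},{"translation":[-128,8,-68],"twist":-76}]' 0
python3 go.py .4405,-.2147,.073,67
python3 - <<'E'
from m import *
d,P=cam('top'); I=d['frame'].astype(int); 
red=(I[...,0]>90)&(I[...,1]<.5*I[...,0])&(I[...,2]<.5*I[...,0])
q=P[box(P,.38,.49,-.13,-.03,.05,.09)&red]; print(len(q),q.mean(0),rect(q))
E
```

```text
time: 5.75
tool_pos: [0.44, -0.215, 0.1399]
orientation: [0.201, 0.98, 0.0, 0.0]
wrist_force: [-1.1, 0.2, 0.5]
finger_gap: 0.0428
gripper_force: 0.0
now [ 0.44   -0.215   0.1399] yaw 66.79 t 5.75 gap 0.042816386582364266 F [-1.1  0.2  0.5] j7 1.69 tilt [ 1.e-03  1.e-04 -1.e+00]
.4405,-.2147,.073,67 -> [-0.3  0.5 66.9] twist -0.21
56 [ 0.452561   -0.08642705  0.0695436 ] (array([452.6, -86.7]), array([38.8,  8. ]), 83.01)
```

The left wing now lies parallel to the hinge, so it is tight. Next is the right wing.

```bash
python3 -m jog '[{"translation":[0,0,35],"twist":0},{"translation":[0,0,67],"twist":0},{"translation":[0,0,67],"twist":0},{"translation":[0,0,67],"twist":0}]' && python3 -m jog '[{"translation":[0,0,0],"twist":0},{"translation":[0,0,0],"twist":0},{"translation":[0,0,0],"twist":0},{"translation":[0,0,0],"twist":0},{"translation":[0,0,0],"twist":0},{"translation":[0,0,0],"twist":0}]' -1 30; python3 go.py
```

```text
time: 6.2
tool_pos: [0.4396, -0.215, 0.0728]
orientation: [0.202, 0.979, -0.0, -0.001]
wrist_force: [-0.1, -0.1, 1.1]
finger_gap: 0.0426
gripper_force: 0.0
time: 6.8
tool_pos: [0.441, -0.2148, 0.0738]
orientation: [0.2, 0.98, 0.0, 0.001]
wrist_force: [0.3, 1.8, 8.9]
finger_gap: 0.0094
gripper_force: 34.8
now [ 0.441  -0.2148  0.0738] yaw 66.88 t 6.8 gap 0.009400563807100814 F [0.3 1.8 8.9] j7 1.76 tilt [ 2.6e-03 -1.0e-04 -1.0e+00]
```

```bash
python3 -m jog '[{"translation":[0,0,0],"twist":8.5},{"translation":[0,0,0],"twist":17},{"translation":[0,0,0],"twist":25.5},{"translation":[0,0,0],"twist":34},{"translation":[0,0,0],"twist":42.5},{"translation":[0,0,0],"twist":51},{"translation":[0,0,0],"twist":59.5},{"translation":[0,0,0],"twist":68},{"translation":[0,0,0],"twist":74},{"translation":[0,0,0],"twist":77},{"translation":[0,0,0],"twist":77},{"translation":[0,0,0],"twist":77}]'; python3 -c "
from h import *; print(observe()['wrist_torque'])";  python3 -m jog '[{"translation":[0,0,0],"twist":0},{"translation":[0,0,0],"twist":0},{"translation":[0,0,0],"twist":0}]' -0.3; python3 -m jog '[{"translation":[0,0,-50],"twist":0},{"translation":[0,0,-100],"twist":0},{"translation":[0,0,-130],"twist":0},{"translation":[0,0,-130],"twist":0}]' 0
python3 - <<'E'
from m import *
P=None
d,P=cam('side'); I=d['frame'].astype(int); 
red=(I[...,0]>90)&(I[...,1]<.5*I[...,0])&(I[...,2]<.5*I[...,0])
q=P[box(P,.38,.49,-.26,-.18,.05,.09)&red]; print(len(q),q.mean(0),rect(q))
d,P=cam('top','t2.png'); I=d['frame'].astype(int); np.save('t2.npy',P)
red=(I[...,0]>90)&(I[...,1]<.5*I[...,0])&(I[...,2]<.5*I[...,0])
q=P[box(P,.38,.49,-.26,-.18,.05,.09)&red]; print(len(q),q.mean(0),rect(q)) if len(q) else 0
E
python3 go.py
```

```text
time: 8.0
tool_pos: [0.4401, -0.2151, 0.0725]
orientation: [0.766, 0.643, -0.0, 0.001]
wrist_force: [1.6, -2.8, -5.3]
finger_gap: 0.0092
gripper_force: 42.6
[-0.78940684 -0.47425635  0.68049485]
time: 8.3
tool_pos: [0.4398, -0.2148, 0.0725]
orientation: [0.767, 0.642, 0.0, -0.0]
wrist_force: [0.3, -0.6, 0.3]
finger_gap: 0.0297
gripper_force: 0.0
time: 8.7
tool_pos: [0.4417, -0.2161, 0.2066]
orientation: [0.767, 0.642, 0.003, 0.003]
wrist_force: [-0.3, 0.0, 0.1]
finger_gap: 0.0428
gripper_force: 0.0
60 [ 0.43734865 -0.22442575  0.06543035] (array([ 438.1, -216.8]), array([42.4,  8. ]), 85.39)
now [ 0.4401 -0.2147  0.2028] yaw -10.11 t 8.8 gap 0.04249630082968172 F [ 0.2 -0.2 -0.7] j7 0.38 tilt [ 1.7e-03  9.0e-04 -1.0e+00]
```

```bash
python3 go.py .4229,.333,.2,0.6 .4229,.333,.12,.6
```

```text
now [ 0.4401 -0.2147  0.2028] yaw -10.11 t 8.8 gap 0.04249630082968172 F [ 0.2 -0.2 -0.7] j7 0.38 tilt [ 1.7e-03  9.0e-04 -1.0e+00]
.4229,.333,.2,0.6 -> [ 536.1 -113.1    3.2] twist -10.71
.4229,.333,.12,.6 -> [ 536.  -113.2   83.2] twist -10.71
```

```bash
python3 -m jog '[{"translation":[536,-113,3],"twist":-10.5},{"translation":[536,-113,3],"twist":-10.5},{"translation":[536,-113,3],"twist":-10.5},{"translation":[536,-113,3],"twist":-10.5},{"translation":[536,-113,3],"twist":-10.5},{"translation":[536,-113,3],"twist":-10.5},{"translation":[536,-113,3],"twist":-10.5},{"translation":[536,-113,3],"twist":-10.5},{"translation":[536,-113,3],"twist":-10.5},{"translation":[536,-113,3],"twist":-10.5},{"translation":[536,-113,3],"twist":-10.5},{"translation":[536,-113,3],"twist":-10.5},{"translation":[536,-113,3],"twist":-10.5},{"translation":[536,-113,3],"twist":-10.5},{"translation":[536,-113,3],"twist":-10.5},{"translation":[536,-113,3],"twist":-10.5}]'; python3 go.py .4229,.333,.12,0.6;  python3 - <<'E'
from m import *
P=np.load('t2.npy'); I=cv2.imread('pics/t2.png')
# bare stand seen without obstruction?
J=cv2.resize(get_image('top')['frame'][210:310,305:435,::-1],None,fx=5,fy=5,interpolation=cv2.INTER_CUBIC); cv2.imwrite('pics/c2.png',J)
d,Q=cam('top'); np.save('t3.npy',Q); cv2.imwrite('pics/t3.png',d['frame'][:,:,::-1])
d,Q=cam('side'); np.save('s3.npy',Q); cv2.imwrite('pics/s3.png',d['frame'][:,:,::-1])
E
```

```text
time: 10.4
tool_pos: [0.4232, 0.3315, 0.1993]
orientation: [0.706, 0.709, -0.0, -0.0]
wrist_force: [0.2, -0.5, -0.6]
finger_gap: 0.0431
gripper_force: 0.0
now [0.4232 0.3315 0.1993] yaw 0.25 t 10.4 gap 0.043053012169768416 F [ 0.2 -0.5 -0.6] j7 -0.61 tilt [-3.e-04  2.e-04 -1.e+00]
.4229,.333,.12,0.6 -> [ 1.5 -0.3 79.3] twist -0.35
```

View pics/c2.png

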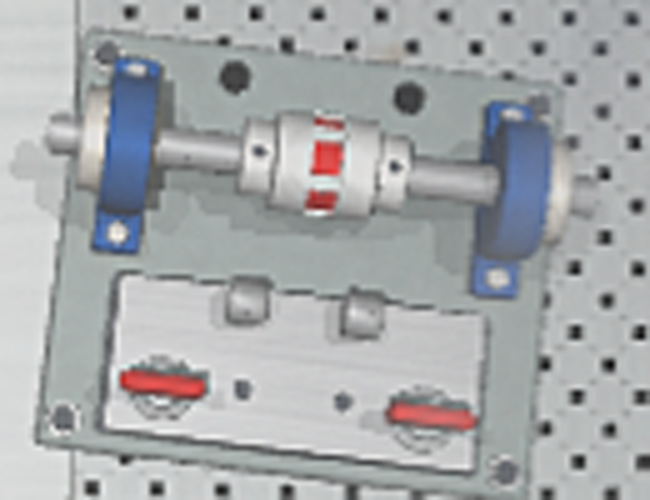

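Both wings lie parallel to the hinge axis, at crop (163,383) and (431,414). Grasping the handle.

```bash
python3 -m jog '[{"translation":[1,0,40],"twist":0},{"translation":[1,0,79],"twist":0},{"translation":[1,0,79],"twist":0},{"translation":[1,0,79],"twist":0}]' && python3 -m jog '[{"translation":[0,0,0],"twist":0},{"translation":[0,0,0],"twist":0},{"translation":[0,0,0],"twist":0},{"translation":[0,0,0],"twist":0},{"translation":[0,0,0],"twist":0},{"translation":[0,0,0],"twist":0}]' -1 80; python3 go.py;  python3 -m jog '[{"translation":[0,0,-10],"twist":0},{"translation":[0,0,-30],"twist":0},{"translation":[0,0,-60],"twist":0},{"translation":[0,0,-100],"twist":0},{"translation":[0,0,-135],"twist":0},{"translation":[0,0,-135],"twist":0},{"translation":[0,0,-135],"twist":0},{"translation":[0,0,-135],"twist":0}]'; python3 go.py
```

```text
time: 10.95
tool_pos: [0.4229, 0.3334, 0.1208]
orientation: [0.705, 0.709, -0.001, 0.0]
wrist_force: [0.3, -0.1, 0.6]
finger_gap: 0.0429
gripper_force: 0.0
time: 11.55
tool_pos: [0.4245, 0.3346, 0.1224]
orientation: [0.705, 0.709, 0.002, 0.0]
wrist_force: [1.8, 0.5, 6.6]
finger_gap: 0.0125
gripper_force: 78.9
now [0.4245 0.3346 0.1224] yaw 0.34 t 11.55 gap 0.012542763972851485 F [1.8 0.5 6.6] j7 -0.57 tilt [ 0.0033  0.003  -1.    ]
time: 12.35
tool_pos: [0.422, 0.3332, 0.2539]
orientation: [0.705, 0.709, -0.001, -0.0]
wrist_force: [-0.1, -0.3, -3.1]
finger_gap: 0.0124
gripper_force: 78.4
now [0.422  0.3332 0.2539] yaw 0.38 t 12.35 gap 0.012358080797131405 F [-0.1 -0.3 -3.1] j7 -0.63 tilt [-0.0022 -0.0019 -1.    ]
```

```bash
cat > k.py <<'E'
from m import *
from scipy.optimize import least_squares
def knuckle(P,guess,yaw0,L,r=.011,fixyaw=None,zlo=.002,xw=.016):
    # guess=approx bore centre; returns fitted axis x',z at centre, y mid, in coordinates of yaw frame
    c,s=np.cos(yaw0),np.sin(yaw0); Rz=np.array([[c,s,0],[-s,c,0],[0,0,1]])
    Q=(P.reshape(-1,3)-guess)@Rz.T
    Q=Q[(abs(Q[:,0])<xw)&(abs(Q[:,1])<L/2+.008)&(Q[:,2]>zlo)&(Q[:,2]<.017)]
    Q=Q[np.isfinite(Q).all(1)]
    f=lambda p:np.hypot(Q[:,0]-p[0],Q[:,2]-p[1])-r
    core=None
    o=least_squares(f,[0,0],loss='soft_l1',f_scale=.001)
    res=abs(f(o.x))<.003; y=Q[res,1]
    ctr=np.array([o.x[0],(y.min()+y.max())/2,o.x[1]])
    return guess+Rz.T@ctr,len(Q),res.sum(),(y.max()-y.min())*1000
if __name__=='__main__':
    yaw=np.radians(-6.2); ya=np.array([-np.sin(yaw),np.cos(yaw),0])
    for n in('t3','s3'):
        P=np.load(n+'.npy'); k=[]
        for s in(1,-1):
            g=np.array([.489,-.157,.046])+s*.0285*ya
            for _ in range(3): o=knuckle(P,g,yaw,.018); g=o[0]
            print(n,s,o[0].round(4),o[1:]); k.append(o[0])
        print(' mid',((k[0]+k[1])/2).round(4),'yaw',np.degrees(np.arctan2(*((k[1]-k[0])[:2]*[1,-1]))),'dist',np.linalg.norm(k[0]-k[1]))
        I=cv2.imread(f'pics/{n}.png').astype(int); B,G,Rr=I[...,0],I[...,1],I[...,2]
        for q in(P[box(P,.5,.62,-.30,-.01,.02,.11)&(B>100)&(Rr<.6*B)],):
            print(' blue',rect(q),q.max(0))
        red=(Rr>90)&(G<.5*Rr)&(B<.5*Rr)
        w=[P[box(P,.38,.49,y0,y0+.1,.05,.09)&red] for y0 in(-.135,-.26)]
        c=[np.array(rect(x)[0]) for x in w]; dd=c[0]-c[1]
        print(' wings',c,'yaw',np.degrees(np.arctan2(-dd[0],dd[1])),np.hypot(*dd),'bore est',(c[0]+c[1])/2+46*np.array([np.cos(yaw),np.sin(yaw)]))
        m=box(P,.42,.60,-.24,-.08,.078,.09); q=P[m]; print(' coupling top',rect(q))
E
python3 k.py; python3 go.py
```

```text
t3 1 [ 0.4945 -0.1291  0.046 ] (63, np.int64(57), np.float64(18.033870899314458))
t3 -1 [ 0.4887 -0.1858  0.0473] (64, np.int64(57), np.float64(17.794938072842008))
 mid [ 0.4916 -0.1574  0.0466] yaw -5.865282590269953 dist 0.05700192081138394
 blue (array([ 560.5, -164.3]), array([211.3,  98. ]), 83.61) [ 0.61925552 -0.05532473  0.09756634]
 wings [array([452.9, -86.8]), array([ 438.2, -215.1])] yaw -6.536174492812673 129.13938206449652 bore est [ 491.28094434 -155.91797036]
 coupling top (array([ 566.8, -140.2]), array([129.1,  38.9]), 78.48)
s3 1 [ 0.4956 -0.1295  0.045 ] (40, np.int64(36), np.float64(20.31932745861447))
s3 -1 [ 0.4893 -0.1855  0.0459] (44, np.int64(39), np.float64(19.875903339332925))
 mid [ 0.4924 -0.1575  0.0454] yaw -6.405353169374079 dist 0.05634119249206612
 blue (array([ 557.9, -160.6]), array([223.7,  99.5]), 86.05) [ 0.60082224 -0.04805898  0.09552057]
 wings [array([452. , -88.4]), array([ 437.6, -217.2])] yaw -6.379248167613132 129.60246911228194 bore est [ 490.53094434 -157.76797036]
 coupling top (array([ 566.4, -141.8]), array([127.5,  38.9]), 81.76)
now [0.422  0.3332 0.2539] yaw 0.38 t 12.35 gap 0.012358080797131405 F [-0.1 -0.3 -3.1] j7 -0.63 tilt [-0.0022 -0.0019 -1.    ]
```

```bash
python3 - <<'E'
from k import *
for n in('top','side'):
    d,P=cam(n); I=d['frame'].astype(int)
    cv2.imwrite(f'pics/{n}4.png',d['frame'][:,:,::-1]); np.save(n+'4.npy',P)
    yaw=np.radians(.5); g=np.array([.352,.3325,.154])
    for _ in range(4): o=knuckle(P,g,yaw,.034); g=o[0]
    print(n,o[0].round(4),o[1:])
    q=P[box(P,.33,.5,.2,.46,.125,.24)&(I[...,0]>130)&(I[...,2]<.5*I[...,0])]
    print(rect(q),len(q),q.min(0),q.max(0))
E
python3 go.py
```

```text
top [0.3529 0.3308 0.1527] (185, np.int64(169), np.float64(35.316776076687944))
(array([421.1, 316.2]), array([99.9, 91.8]), 0.4) 595 [0.37130534 0.27003336 0.14474729] [0.47140292 0.36174019 0.22058575]
side [0.3647 0.3318 0.1897] (10, np.int64(10), np.float64(47.26639454527212))
(array([420. , 331.8]), array([100.7, 131.9]), 1.45) 296 [0.36816599 0.26706167 0.13890273] [0.47183021 0.39765933 0.21758057]
now [0.422  0.3332 0.2536] yaw 0.38 t 12.45 gap 0.012543447975954011 F [ 0.4 -0.8 -3.1] j7 -0.63 tilt [-0.0022 -0.0024 -1.    ]
```

```bash
python3 go.py .5607,-.163,.25,-6.3
```

```text
now [0.422  0.3332 0.2536] yaw 0.38 t 12.45 gap 0.012543447975954011 F [ 0.4 -0.8 -3.1] j7 -0.63 tilt [-0.0022 -0.0024 -1.    ]
.5607,-.163,.25,-6.3 -> [-497.1  135.4    4.5] twist 6.68
```

```bash
python3 -m jog '[{"translation":[-20,5,0],"twist":0},{"translation":[-50,14,0],"twist":1},{"translation":[-85,23,0],"twist":1.5},{"translation":[-120,33,0],"twist":2},{"translation":[-155,42,1],"twist":2.5},{"translation":[-190,52,1],"twist":3},{"translation":[-225,61,1],"twist":3.5},{"translation":[-260,71,1],"twist":4},{"translation":[-295,80,1],"twist":4.5},{"translation":[-330,90,2],"twist":5},{"translation":[-365,99,2],"twist":5.5},{"translation":[-400,109,2],"twist":6},{"translation":[-435,118,2],"twist":6.5},{"translation":[-465,127,3],"twist":6.7},{"translation":[-485,132,3],"twist":6.7},{"translation":[-497,135.4,3],"twist":6.7},{"translation":[-497,135.4,3],"twist":6.7},{"translation":[-497,135.4,3],"twist":6.7}]'; python3 go.py .5607,-.163,.19,-6.3
```

```text
time: 14.25
tool_pos: [0.5612, -0.1617, 0.2518]
orientation: [0.745, 0.667, -0.0, -0.001]
wrist_force: [-0.7, 0.4, -3.0]
finger_gap: 0.0125
gripper_force: 78.3
now [ 0.5612 -0.1617  0.2518] yaw -6.32 t 14.25 gap 0.012482440441919618 F [-0.7  0.4 -3. ] j7 0.35 tilt [-1.e-03  6.e-04 -1.e+00]
.5607,-.163,.19,-6.3 -> [-1.3 -0.3 61.8] twist -0.02
```

```bash
python3 -m jog '[{"translation":[-1,0,15],"twist":0},{"translation":[-1,0,35],"twist":0},{"translation":[-1,0,55],"twist":0},{"translation":[-1,0,67],"twist":0},{"translation":[-1,0,67],"twist":0},{"translation":[-1,0,67],"twist":0}]'
cat > ms.py <<'E'
from k import *
import sys
o=observe(); off=R.from_euler('z',-6.3,degrees=True).apply([-.0691,-.0024,-.1009])
for n in('top','side'):
    d,P=cam(n,f'{n}{sys.argv[1]}.png'); yaw=np.radians(-6.3)
    for nm,L,c in(('cov',.034,o['tool_pos']+off),('L',.018,[.4946,-.1291,.046]),('R',.018,[.489,-.1857,.046])):
        g=np.array(c)
        try:
            for _ in range(4): r=knuckle(P,g,yaw,L,zlo=.003); g=r[0]
            print(n,nm,r[0].round(4),r[1:])
        except Exception as e: print(n,nm,'none')
E
python3 ms.py 5; python3 go.py
python3 - <<'E'
import cv2
a=cv2.resize(cv2.imread('pics/top5.png')[210:310,305:435],None,fx=3.5,fy=3.5,interpolation=cv2.INTER_CUBIC)
b=cv2.resize(cv2.imread('pics/side5.png')[200:330,260:390],(350,350),interpolation=cv2.INTER_CUBIC)
import numpy as np
cv2.imwrite('pics/c5.png',np.hstack([a[:350,:440],b]))
E
```

```text
time: 14.85
tool_pos: [0.5614, -0.163, 0.1854]
orientation: [0.745, 0.667, -0.0, -0.0]
wrist_force: [0.5, 0.0, -1.2]
finger_gap: 0.0126
gripper_force: 78.3
top cov none
top L none
top R none
side cov [ 0.5273 -0.1613  0.1159] (14, np.int64(13), np.float64(43.32908976791541))
side L [ 0.4955 -0.1283  0.0451] (37, np.int64(33), np.float64(18.72968284292007))
side R [ 0.4898 -0.184   0.0463] (41, np.int64(39), np.float64(20.655810502273408))
now [ 0.5619 -0.1635  0.1863] yaw -6.32 t 14.95 gap 0.012882942619947073 F [ 0.2 -1.1 -3.4] j7 0.38 tilt [ 1.5e-03 -3.0e-04 -1.0e+00]
```

View pics/c5.png

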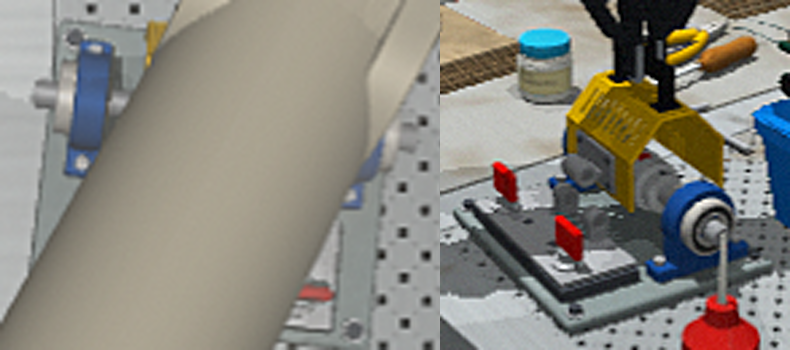

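The top view is blocked by the forearm. In the side view the cover's knuckle, at crop (583,168), hangs just above the leaf's knuckles, at (567,195) and (595,222).

```bash
cat > sk.py <<'E'
from m import *
from scipy.optimize import least_squares
# side camera: fit cylinder r=11 to visible front/top, in stand-yaw frame about guess
yaw=np.radians(-6.3); c,s=np.cos(yaw),np.sin(yaw); Rz=np.array([[c,s,0],[-s,c,0],[0,0,1]])
def fit(P,g,L):
    Q=(P.reshape(-1,3)-g)@Rz.T; Q=Q[np.isfinite(Q).all(1)]
    r0=np.hypot(Q[:,0],Q[:,2])
    Q=Q[(abs(Q[:,1])<L/2+.006)&(r0<.0145)&(Q[:,0]<.009)&(Q[:,2]>-.009)]
    S=Q[(abs(Q[:,1])<L/2-.002)]
    f=lambda p:np.hypot(S[:,0]-p[0],S[:,2]-p[1])-.011
    o=least_squares(f,[0,0],loss='soft_l1',f_scale=.0007)
    rr=np.hypot(Q[:,0]-o.x[0],Q[:,2]-o.x[1]); E=Q[(rr<.009)]  # end-face pixels
    A=Q[abs(rr-.011)<.002]
    return g+Rz.T@np.array([o.x[0],0,o.x[1]]),len(S),np.round(np.median(abs(f(o.x)))*1e3,2),'endface y',np.round([np.median(E[:,1])*1e3 if len(E) else 0,len(E)],1),'ext',np.round([A[:,1].min()*1e3,A[:,1].max()*1e3],1)
d,P=cam('side'); o=observe(); print(o['tool_pos'].round(4))
b=np.array([.4924,-.1575,.0454]); ya=Rz[1]
for nm,g,L in(('cov',np.array([b[0],b[1],o['tool_pos'][2]-.1009]),.034),('L',b+.0285*ya,.018),('R',b-.0285*ya,.018)):
    g=np.array(g); 
    for _ in range(3): r=fit(P,g,L); g=r[0]
    v=Rz@(r[0]-b); print(nm,'rel to b (stand axes mm)',(v*1e3).round(1),*r[1:])
E
python3 sk.py
```

```text
[ 0.5619 -0.1636  0.1863]
cov rel to b (stand axes mm) [ 1.  -0.  40.4] 87 0.95 endface y [-12.6  38. ] ext [-20.7  19.3]
L rel to b (stand axes mm) [-1.2 28.5  1.2] 48 1.76 endface y [-5.6 33. ] ext [-11.4  10.3]
R rel to b (stand axes mm) [  0.3 -28.5   1.7] 56 1.67 endface y [-4.7 35. ] ext [-9.7 10.7]
```

```bash
python3 go.py .5607,-.163,.162,-6.3
```

```text
now [ 0.5619 -0.1636  0.1863] yaw -6.33 t 15.0 gap 0.012245480510156587 F [ 0.6 -0.4 -3.2] j7 0.38 tilt [ 1.7e-03 -3.0e-04 -1.0e+00]
.5607,-.163,.162,-6.3 -> [ 0.5 -1.3 24.3] twist -0.03
```

```bash
python3 -m jog '[{"translation":[0.5,-1.2,4],"twist":0},{"translation":[0.5,-1.2,10],"twist":0},{"translation":[0.5,-1.2,10],"twist":0},{"translation":[0.5,-1.2,10],"twist":0},{"translation":[0.5,-1.2,10],"twist":0}]'; python3 go.py .5607,-.163,.162,-6.3; python3 sk.py
```

```text
time: 15.5
tool_pos: [0.5602, -0.1629, 0.1753]
orientation: [0.745, 0.667, -0.0, 0.0]
wrist_force: [0.2, 0.1, -2.4]
finger_gap: 0.0125
gripper_force: 78.2
now [ 0.5602 -0.1629  0.1753] yaw -6.34 t 15.5 gap 0.012526981107768622 F [ 0.2  0.1 -2.4] j7 0.39 tilt [-0.e+00 -1.e-04 -1.e+00]
.5607,-.163,.162,-6.3 -> [-0.1  0.5 13.3] twist -0.04
[ 0.5603 -0.1629  0.1754]
cov rel to b (stand axes mm) [-1.5 -0.  29.4] 93 1.16 endface y [-11.2  41. ] ext [-16.1  21.5]
L rel to b (stand axes mm) [ 1.1 28.5  2.4] 41 1.63 endface y [-3.8 24. ] ext [-11.1   9.1]
R rel to b (stand axes mm) [  0.  -28.5   2.4] 53 1.9 endface y [-5.2 34. ] ext [-9.6  9.6]
```

```bash
cat > ov.py <<'E'
from m import *; import sys
name=sys.argv[1]; b=np.array(list(map(float,sys.argv[2].split(',')))); cv=np.array(list(map(float,sys.argv[3].split(','))))/1e3
d=get_image('side'); f=240/np.tan(np.radians(d['fov_y'])/2); rot=R.from_quat(d['rotation']).as_matrix()
def pr(X):
    q=(X-np.array(d['eye']))@rot; s=q[:,:2]/q[:,2:]; s=s*(1+d['k1']*(s**2).sum(1,keepdims=True)); return s*f+[d['cx'],d['cy']]
yaw=np.radians(-6.3); Rz=R.from_euler('z',yaw).as_matrix()
x0,y0,w,h,k=300,225,66,50,12
I=cv2.resize(d['frame'][y0:y0+h,x0:x0+w,::-1],None,fx=k,fy=k,interpolation=cv2.INTER_CUBIC)
t=np.linspace(0,2*np.pi,60)
def circ(ctr,y,r,col):
    C=np.stack([r*np.cos(t),0*t+y,r*np.sin(t)],1)+ctr
    p=(pr(b+C@Rz.T)-[x0,y0]+.5)*k
    cv2.polylines(I,[p.round().astype(int)],True,col,1)
for y in(-.0375,-.0195,.0195,.0375): circ(np.zeros(3),y,.011,(0,255,0))
circ(np.zeros(3),-.0375,.006,(0,255,0))
circ(cv,-.017,.011,(255,0,255));circ(cv,-.017,.006,(255,0,255)); circ(cv,.017,.011,(255,0,255))
cv2.imwrite('pics/'+name,I)
E
python3 ov.py o1.png .4924,-.1575,.0460 0,0,28.2
```

```text
(no output)
```

View pics/o1.png

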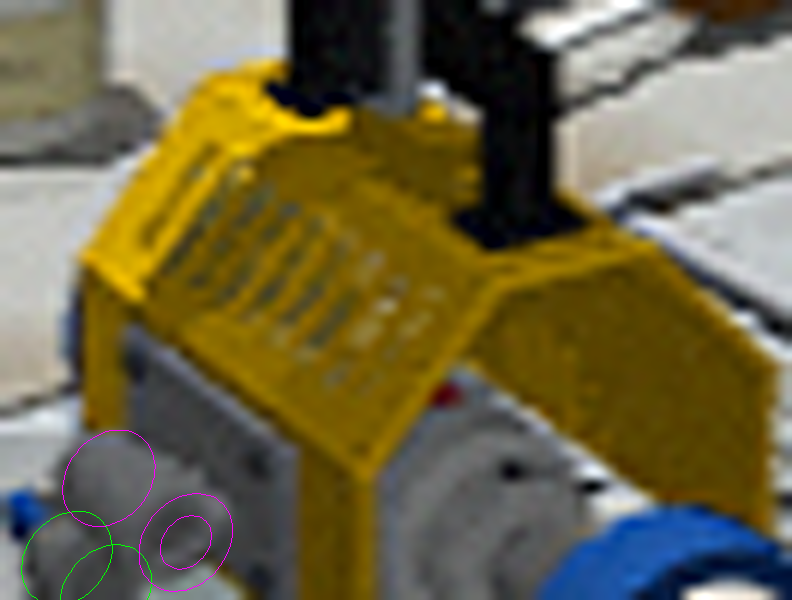

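The crop sat too high. The cover's knuckle, at (140,495), matches the magenta prediction to about a pixel, but I'll recentre on the knuckles to be sure.

```bash
sed -i "s/x0,y0,w,h,k=.*/x0,y0,w,h,k=292,252,40,40,15/; s/^t=np/I=cv2.convertScaleAbs(I,alpha=1.5,beta=-30)\nt=np/" ov.py; python3 ov.py o2.png .4924,-.1575,.0460 0,0,28.2
```

```text
(no output)
```

View pics/o2.png

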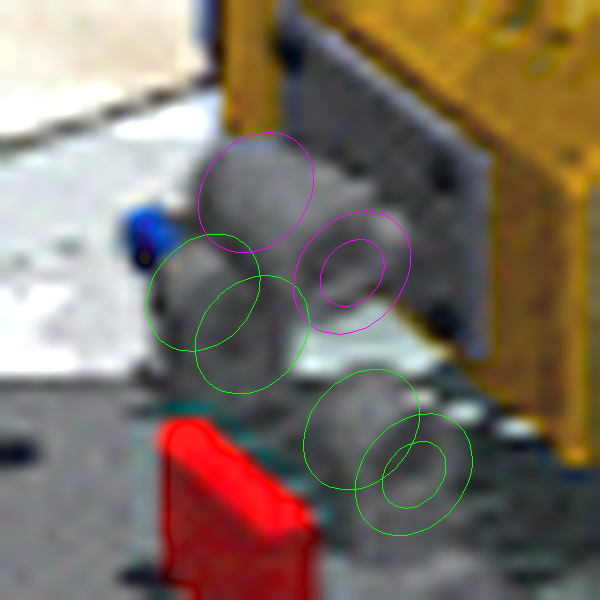

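The cover bore, seen at (355,274), matches the prediction at (352,272), and the leaf bores match too. The cover is perhaps 1 mm too far toward −x. I'll nudge it and average several frames.

```bash
python3 -m jog '[{"translation":[0,1,2],"twist":0},{"translation":[0,1,4],"twist":0},{"translation":[0,1,4],"twist":0},{"translation":[0,1,4],"twist":0},{"translation":[0,1,4],"twist":0},{"translation":[0,1,4],"twist":0}]'
python3 - <<'E'
import re
s=open('sk.py').read()
s=s.replace("d,P=cam('side'); o=observe(); print(o['tool_pos'].round(4))","Z=[(cam('side')[1],observe()['tool_pos']) for _ in range(16)]; P=np.stack([z[0] for z in Z]); tp=np.array([z[1] for z in Z]); o={'tool_pos':tp.mean(0)}; print(tp.mean(0).round(4),tp.std(0).round(4))")
s=s.replace("[A[:,1].min()*1e3,A[:,1].max()*1e3]","np.percentile(A[:,1],[1,50,99])*1e3")
open('sk.py','w').write(s)
E
python3 sk.py; python3 go.py .5607,-.163,.1475,-6.3
```

```text
time: 16.25
tool_pos: [0.5612, -0.1629, 0.1713]
orientation: [0.745, 0.667, 0.0, 0.0]
wrist_force: [0.6, 1.0, -1.9]
finger_gap: 0.0127
gripper_force: 78.3
[ 0.5612 -0.1629  0.1713] [0. 0. 0.]
cov rel to b (stand axes mm) [-0.1  0.  25.1] 1436 1.4 endface y [-11.4 617. ] ext [-17.5  -0.9  19.2]
L rel to b (stand axes mm) [ 3.2 28.5  7.4] 406 1.99 endface y [ -2.7 178. ] ext [-12.   -2.2  12.7]
R rel to b (stand axes mm) [  0.  -28.5   2.2] 870 1.86 endface y [ -4.4 594. ] ext [-10.7  -1.2  10. ]
now [ 0.5612 -0.1629  0.1713] yaw -6.33 t 17.05 gap 0.012499682020243515 F [-1.  -0.7 -3.3] j7 0.39 tilt [-1.e-04 -0.e+00 -1.e+00]
.5607,-.163,.1475,-6.3 -> [-0.2 -0.5 23.8] twist -0.03
```

```bash
python3 -m jog '[{"translation":[-0.5,0,3],"twist":0},{"translation":[-0.5,0,6],"twist":0},{"translation":[-0.5,0,9],"twist":0},{"translation":[-0.5,0,12],"twist":0},{"translation":[-0.5,0,12],"twist":0},{"translation":[-0.5,0,12],"twist":0}]'; python3 go.py .5612,-.1634,.147,-6.3
```

```text
time: 17.65
tool_pos: [0.5611, -0.1634, 0.1592]
orientation: [0.745, 0.667, -0.0, -0.0]
wrist_force: [0.0, 0.1, -2.8]
finger_gap: 0.0126
gripper_force: 78.3
now [ 0.5611 -0.1634  0.1592] yaw -6.33 t 17.65 gap 0.012577932553913141 F [ 0.   0.1 -2.8] j7 0.4 tilt [-3.e-04 -1.e-04 -1.e+00]
.5612,-.1634,.147,-6.3 -> [ 0.   0.1 12.2] twist -0.03
```

No contact, and the position reads true. Lowering the rest of the way.

```bash
python3 -m jog '[{"translation":[0,0,3],"twist":0},{"translation":[0,0,6],"twist":0},{"translation":[0,0,9],"twist":0},{"translation":[0,0,12.2],"twist":0},{"translation":[0,0,12.2],"twist":0},{"translation":[0,0,12.2],"twist":0},{"translation":[0,0,12.2],"twist":0},{"translation":[0,0,12.2],"twist":0},{"translation":[0,0,12.2],"twist":0}]'; python3 go.py .5612,-.1634,.147,-6.3; sed -i 's/x0,y0,w,h,k=.*/x0,y0,w,h,k=292,252,40,40,15/' ov.py;  python3 ov.py o3.png .4924,-.1575,.0460 0,0,0; python3 -c "
from h import *
for _ in range(6): get_image('side'); o=observe(); print(o['wrist_force'].round(1),o['wrist_torque'].round(2))"
```

```text
time: 18.55
tool_pos: [0.5612, -0.1634, 0.1472]
orientation: [0.745, 0.667, 0.0, 0.0]
wrist_force: [-0.8, -0.2, -1.9]
finger_gap: 0.0124
gripper_force: 78.3
now [ 0.5612 -0.1634  0.1472] yaw -6.34 t 18.55 gap 0.01238025672670313 F [-0.8 -0.2 -1.9] j7 0.41 tilt [ 2.e-04 -0.e+00 -1.e+00]
.5612,-.1634,.147,-6.3 -> [0.  0.  0.2] twist -0.04
[-0.7  0.3 -3.3] [-0.05 -0.08 -0.02]
[-0.1 -0.8 -3.3] [-0.04 -0.04  0.06]
[ 0.4 -0.3 -2.2] [0.01 0.   0.02]
[-0.4  0.2 -3.9] [ 0.01 -0.03  0.02]
[ 0.3 -0.2 -2.5] [-0.02 -0.04 -0.03]
[ 0.1 -1.2 -3. ] [-0.06 -0.08  0.03]
```

View pics/o3.png

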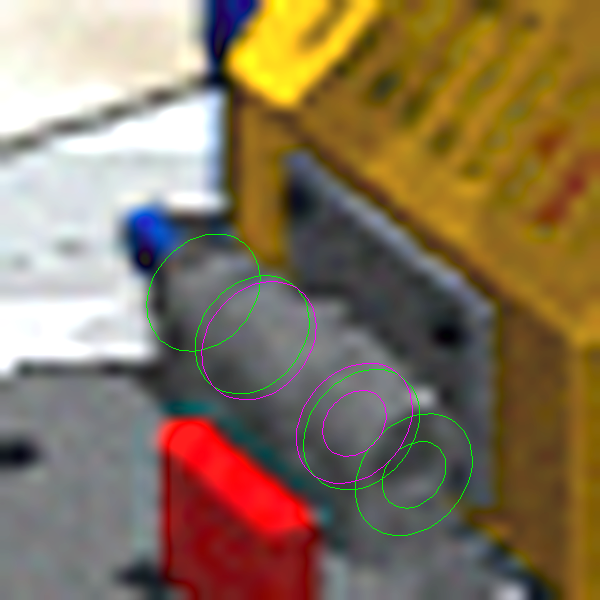

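The three knuckles now read as one continuous cylinder, with no contact force. One last numeric check of their surface step.

```bash
python3 - <<'E'
from m import *
from scipy.optimize import least_squares
yaw=np.radians(-6.3); c,s=np.cos(yaw),np.sin(yaw); Rz=np.array([[c,s,0],[-s,c,0],[0,0,1]])
b=np.array([.4924,-.1575,.0454]); Q=np.concatenate([((cam('side')[1].reshape(-1,3)-b)@Rz.T) for _ in range(12)])
Q=Q[np.isfinite(Q).all(1)]; r=np.hypot(Q[:,0],Q[:,2]); Q=Q[(r<.0145)&(r>.0075)&(Q[:,0]<.007)&(Q[:,2]>-.008)&(abs(Q[:,1])<.04)]
for nm,a,e in(('L',.022,.036),('cov',-.014,.014),('R',-.034,-.024)):
    S=Q[(Q[:,1]>a)&(Q[:,1]<e)]
    for lim in ('2d',):
        o=least_squares(lambda p:np.hypot(S[:,0]-p[0],S[:,2]-p[1])-.011,[0,0],loss='soft_l1',f_scale=.0005)
    ang=np.arctan2(S[:,2],-S[:,0]); rr=np.hypot(S[:,0],S[:,2])
    print(nm,len(S),'x,z mm',(o.x*1e3).round(2),[ (round(float(np.median(rr[(ang>l)&(ang<h)]))*1e3,2) if ((ang>l)&(ang<h)).sum()>5 else None) for l,h in((-.3,.3),(.3,.8),(.8,1.3),(1.3,1.8),(1.8,2.3))])
E
python3 go.py
```

```text
L 353 x,z mm [0.71 0.13] [10.23, 10.46, 10.72, 11.08, 11.37]
cov 703 x,z mm [0.18 0.37] [10.75, 11.33, 11.28, 11.3, 11.14]
R 330 x,z mm [0.86 1.16] [9.21, 10.27, 11.93, 12.18, 12.3]
now [ 0.5611 -0.1634  0.1471] yaw -6.33 t 19.5 gap 0.01239376924296341 F [-0.9 -0.3 -3.6] j7 0.41 tilt [ 0. -0. -1.]
```

The cover bore agrees with the leaf's to about 0.6 mm in x and 0.3 mm in z, inside the limits. Handing in.

```bash
python3 -c "
from bench import job_done; print(job_done())"
```

```text
the job is handed in; nothing more can be done
None
```

I turned both wing fasteners to their end stops and handed in with the gripper holding the cover over the coupling; my last check put its bore within about 1 mm of the leaf's across the hinge, with no contact force felt; no verdict came back.

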